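Hold a counting plate flush on a tilted reader

TASK

Read a counting plate: open the reader's shutter all the way by drawing its upright finger tab out to the side, then take the ivory counting plate that lies on the open bench left of the reader and lay it, dark window up and long side up the slope, on the raised port of the tilted head, in the middle across it, its lower end against the ledge. The reader only reads while the plate is pressed flat, so push it gently flush onto the port until both spring pins are fully home, and finish while still gripping it and holding it there. Leave the head at the tilt it has and do not disturb the other things on the bench.

Things in the scene. Friction and masses are not known exactly. Their poses are not given: they have to be found in the camera images.
- plate: Ivory counting plate with a dark window on top, the thing to be held: a flat bar 95 x 35 x 11 mm, 0.09 kg, lying dark window up on the bench left of the reader (the one on the balance at the back is not meant). Origin: centre of the underside; x along the 95 mm length, y along the 35 mm width, z up out of the window side. Either end may go up the slope. Grip it by its two long sides.
- reader: Plate reader, fixed: grey base 150 (x) x 112 (y) x 23 mm with two aluminium cheeks that carry a white tilting head 128 x 88 x 26 mm, leaning toward the base's front. Origin: centre of the base's underside; x to its back, z up. Tilt axis: along its y, 60 mm up, 33 mm behind the origin. The head's tilt, about 14 to 35 degrees, differs each time; friction (about 4 N m) holds it.
- port (a point): Centre of the flat top of the raised aluminium port block on the head, where the plate's underside goes; the plate's origin lies here when it is seated. z: outward normal of the sloped face; x: straight up the slope; y: to the left, away from the shutter tab. The block is 92 (x) x 26 (y) mm and stands 8 mm above the head's face, so fingertips have room below the plate's overhanging long sides.
- ledge (a point): Middle of the top edge of the inner face of the steel ledge across the lower end of the port: 47.5 mm down the slope from the port centre, 6 mm above the port's surface, 40 mm wide. Axes as the port's. The plate's lower end rests against it.
- shutter_tab (a point): Middle of the top edge of the shutter's black finger tab, standing up from the head's right side; axes parallel to the port's. The tab is 28 (x) x 8 (y, its sliding direction) x 30 (z) mm; its top is 22.5 mm above the port block's top. Shut, it stands 52 mm to the right of the port centre; 35 mm are free between it and the block. Pinch it across y from above.
- shutter (a joint): How far the shutter is drawn out, m: 0 shut, 0.028 fully open at its stop. It slides to the right, along the port's -y, with about 2.5 N of friction, and stays where it is left.
- pin_upper (a joint): How far the upper of two spring pins (5 mm thick, on the port's middle line, 30 mm up the slope from its centre) is pressed in, m: 0 out and 4 mm proud of the port, 0.0035 to 0.004 fully home. Spring force 0.9 N out, 2.1 N home.
- pin_lower (a joint): The same for the lower spring pin, 30 mm down the slope from the port centre.
- petri: Bystander, leave alone: clear round glass dish lid, 96 mm across, 12 mm high. Origin: centre of its underside.
- vial: Bystander, leave alone: small clear glass vial, 25 mm across, 30 mm high. Origin: centre of its underside.
- pen: Bystander, leave alone: black pen lying flat, 142 mm long. Origin: centre of its underside.
- cup: Bystander, leave alone: white sample cup with a screw lid, 66 mm across, 64 mm high. Origin: centre of its underside.
- tape: Bystander, leave alone: roll of cream tape lying flat, 54 mm across, 19 mm high. Origin: centre of its underside.

How it is judged:
On the way, in this order (a step that is already met when the one before it is completed fails the run):
1. the shutter is drawn fully open (value of joint shutter above 0.024 m), for 0.2 s.
2. the plate is lifted off the bench in the fingers (height (world z) of plate above 0.04 m and contact force between the fingers and plate above 2 N), for 0.2 s.
At the end, for the whole second after the job is handed in: Shutter open 24 mm or more; the plate, window up, gripped (finger contact over 25 N in sum), pressed on the port with over 3 N: within 2 mm and 3 degrees of flush, 5 degrees of straight, 4 mm of the ledge, 6 mm of the middle line, both pins in by 2.8 mm or more, at rest (value of joint shutter above 0.024 m and value of joint each of pin_upper, pin_lower above 0.0028 m and angle between the z axis of plate and the z axis of port, either way round below 0.05 rad and angle between the x axis of plate and the x axis of port, either way round below 0.09 rad and angle between plate's own z axis and vertical below 1 rad and z of plate in the frame of port below 0.002 m and x of plate in the frame of port between -0.004 and 0.004 m and y of plate in the frame of port between -0.006 and 0.006 m and contact force between plate and reader above 3 N and contact force between the fingers and plate above 25 N and linear speed of plate below 0.01 m/s); the arm keeps its last pose, push and grip.
It fails at once if the plate is pressed on the reader with more than 60 N (contact force between plate and reader above 60 N).
It fails at once if the head's tilt is changed (its port moves more than 6 mm) (distance of port from where it was at the start of the episode above 0.006 m).
It fails at once if another thing on the bench is moved more than 20 mm (distance of any of petri, vial, pen, cup, tape from where it was at the start of the episode above 0.02 m).
It also fails if it takes over 64 s, if anything falls off the work surface, if the arm or the gripper's body presses on something with over 40 N, if the wrist force passes 120 N, or if a joint passes its speed limit or range.

ROBOT

A 6-joint arm with a two-finger parallel gripper is mounted at the origin on a cart in front of the work surface, level with it; the furniture and walls round the work are solid. World frame = base frame: x ahead of the robot, y to its left, z up, the work surface at z = 0. Lengths are in m, angles in rad, forces in N, time in s.
With the tool pointing down it reaches from about 0.35 to 0.925 m from the base axis. Payload 6.4 kg.
Tool frame: the origin (TCP) lies at the very end of the fingers, on their centre line; the grasp point (between the pads) lies 19 mm behind it; z points along the fingers, y is the line along which they close (so a half turn about z gives the same grasp; the last joint's range is limited). The gripper opens to 85 mm and grips with 20 to 120 N. Pads are 22 mm wide; open, the fingers measure 114 mm over their backs; the gripper's body (76 mm by 85 mm) begins 54 mm behind the grasp point. The pads swing forward as they close: fully open they stand 13 mm farther back than shut.
Start: joints at [1.002, 0.245, 1.558, -0, 1.339, -0.174], TCP at [0.25, 0.6, 0.192] pointing down, gripper open.
Joint ranges: [-3.13, 3.13], [-1.02, 2.26], [0.13, 2.54], [-0.95, 4.09], [0.21, 2.88], [-2.74, 2.74]. Speed limits (rad/s): [2.57, 2.57, 3.14, 3.14, 3.14, 3.14].

INTERFACE

Orientations are given as [roll, pitch, yaw] about the fixed x, y, z axes, in that order (R = Rz(yaw) Ry(pitch) Rx(roll)).
In Python, from workcell import * gives the robot as it stands. The module is installed in compiled form; this text tells all that it offers.
- The arm moves only by the tool send_rows, never from a script. Its argument "rows" is a list of rows, each an object with "offset": the shift along the tool's x, y, z in units of 40 mm (1.0 is 40 mm), a list of three; "yaw": the turn about the tool's z in units of 8 degrees (1.0 is 8 degrees). In form: [{"offset": [dx, dy, dz], "yaw": yaw}, ...]. A call has 1 to 20 rows; each row shifts and turns the commanded pose from where the row before left it, along the tool's axes as they then stand; what a row does not reach is not made up. A row lasts 1/10 s, in which the tool goes at most 50 mm and 8.59 degrees, less where a joint would pass 70% of its speed; a pose out of reach is approached as far as the arm can. A call is refused whole if a number of a shift passes 1 or a number of a turn 1, either way. A call with a gripper value outside its range is refused whole. "jaw" is the closure, from 0 (fully open) to 1 (shut), set as the call begins (left out, the last holds). The fingers move at their own pace and stop on an object; "squeeze" is the grip in N (left out, the last holds). Time passes only in rows, so rows that do not move let the fingers close. It gives the time, the measured TCP pose, the force, the opening and the grip force at its end, in the units of the state.
- read_state(): the state, without advancing time (a new reading comes with each control period).
- grab_frame(name): name is "scene" or "top" or "wrist"; returns the picture (384x512x3 uint8, red, green, blue); there is no depth.
- camera_model(name): a dict with "mtx" (3x3 intrinsics, pixels), "rvec" (rotation vector, rad) and "tvec" (3), from world to camera coordinates, as OpenCV has them; the wrist camera has in their place "hand_eye" (4x4, takes a point from camera to tool coordinates, whose origin is the TCP and whose axes are the flange's). Camera axes: x right, y down, z forward; pixel columns grow to the right and rows downward; lengths in m; the calibration is good to about 2 mm. The wrist camera is an equidistant fisheye: a pixel r from the principal point sees the ray r / f radians off the axis. A picture is of the moment at which its call begins: read the wrist's pose just before it. camera_model takes no time and is no camera call.
- close_job(): hands the job in; it is judged then, once.
The state is a dict: "clock": time; "joint_pos": joint angles; "joint_vel": joint speeds; "tau": joint torques, N m; "tool_pos": TCP position; "tool_rot": TCP orientation; "contact_force": force on the tool from outside, world axes, zero at the start; "moment": the same for the moment, N m; "width": opening from 0.0 (shut) to 1.0 (fully open); "finger_force": force on a finger pad.
Only numpy, scipy, OpenCV 4.12 (cv2) and the standard library are available. Lean on these libraries where they do the work, as an engineer would, in place of code of your own. Each camera call takes 0.05 s, during which the arm holds its last target. There are 200 camera calls.

## Working session

There is one attempt and no reset: what is moved stays moved. The work goes in short steps, Python scripts to look and compute and a tool call to move; the robot and the scene stay as the last step left them, time stands still between calls to the robot, and variables do not carry over. Pictures are saved under pics/ and viewed, at most 10 in all, crops included, and the job is handed in when it is done.

Besides the shell and the picture viewer there is one more tool, called after "Request:" by a JSON object that holds its "api" and its "payload", one argument or row to a line. send_rows: Moves the arm, as the interface text tells. Its arguments: {"type":"object","properties":{"rows":{"type":"array"},"jaw":{"type":"number"},"squeeze":{"type":"number"}},"required":["rows"]}

```bash
mkdir -p pics
python3 - <<'E'
from workcell import *
import cv2,numpy as np
s=read_state();print(s)
for n in("scene","top","wrist"):
    im=grab_frame(n);np.save(f"pics/{n}0.npy",im);cv2.imwrite(f"pics/{n}0.png",im[:,:,::-1]);print(n,camera_model(n))
a=[cv2.imread(f"pics/{n}0.png") for n in("scene","top")]
for n,i in zip(("scene","top"),a): cv2.imwrite(f"pics/{n}0b.png",cv2.resize(i,(800,600),interpolation=cv2.INTER_CUBIC))
E
```

```text
{'clock': 0.0, 'joint_pos': array([ 1.00191772e+00,  2.45840335e-01,  1.55905435e+00,  2.39726141e-05,
        1.33864948e+00, -1.74103699e-01]), 'joint_vel': array([-1.63918622e-03, -3.50574862e-04,  1.15150998e-04,  7.46810346e-04,
       -8.30500820e-04, -9.43947488e-05]), 'tau': array([-3.89147112e-05, -4.29512572e+01, -3.26124787e+01, -2.00508234e-04,
        5.40075489e-03, -6.25512016e-07]), 'tool_pos': array([0.24963217, 0.59946308, 0.1913419 ]), 'tool_rot': array([-3.13967468e+00, -3.61017328e-04,  2.74681186e+00]), 'contact_force': array([0.36421292, 0.48296791, 0.5965043 ]), 'moment': array([-0.02209579,  0.01040932, -0.03400363]), 'finger_force': 0.0, 'width': 0.9992023457614556}
scene {'mtx': array([[368.32218098,   0.        , 253.66128401],
       [  0.        , 368.32218098, 190.01007878],
       [  0.        ,   0.        ,   1.        ]]), 'rvec': array([ 1.89420187, -0.91662947,  0.56591061]), 'tvec': array([-0.29529023,  0.29737769,  0.52883318])}
top {'mtx': array([[373.23792353,   0.        , 255.14598503],
       [  0.        , 373.23792353, 189.95743893],
       [  0.        ,   0.        ,   1.        ]]), 'rvec': array([ 2.07720503, -2.15354047,  0.22835107]), 'tvec': array([0.03157013, 0.4927916 , 1.12618163])}
wrist {'mtx': array([[297.31863964,   0.        , 254.424138  ],
       [  0.        , 297.31863964, 192.12407805],
       [  0.        ,   0.        ,   1.        ]]), 'hand_eye': array([[ 4.89182779e-04, -9.59156138e-01, -2.82876763e-01,
         7.07551190e-02],
       [ 9.99999640e-01,  2.73266262e-04,  8.02743881e-04,
         1.41274526e-03],
       [-6.92656046e-04, -2.82877054e-01,  9.59155927e-01,
        -1.81614425e-01],
       [ 0.00000000e+00,  0.00000000e+00,  0.00000000e+00,
         1.00000000e+00]])}
```

View pics/scene0b.png

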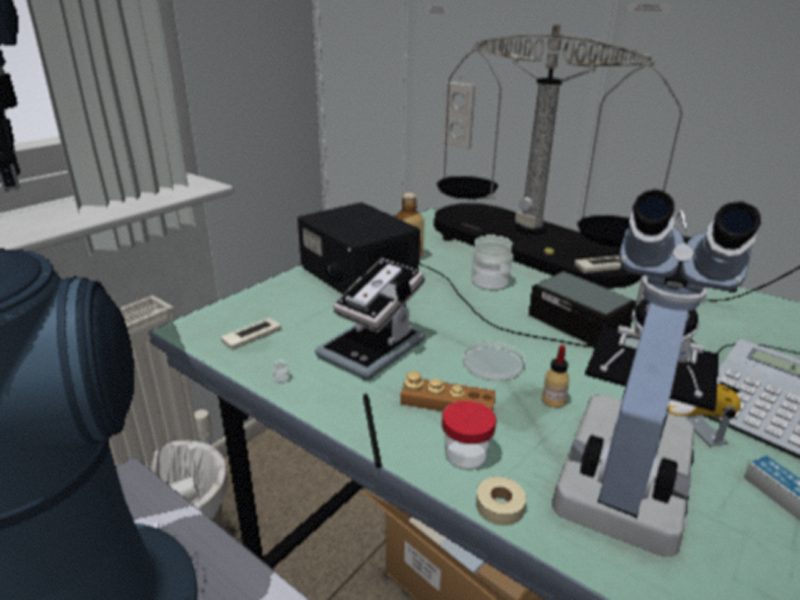

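View pics/top0b.png

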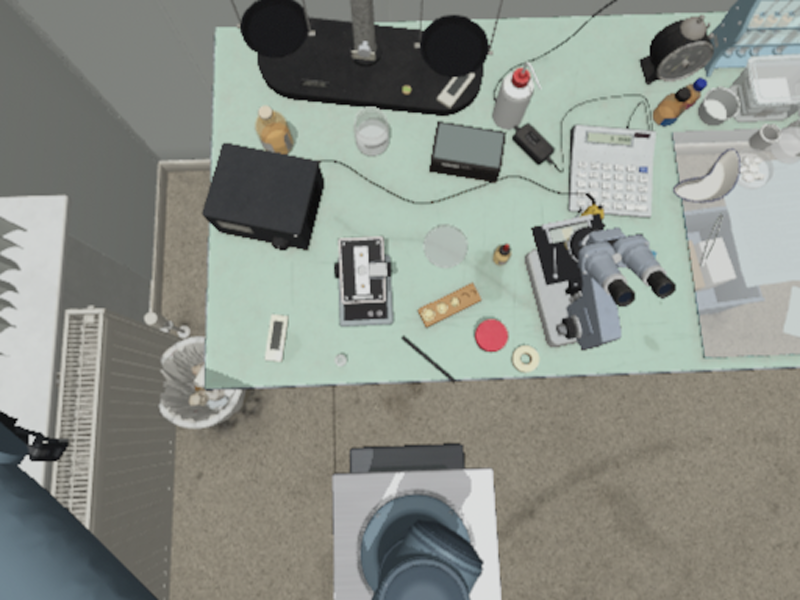

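The scene view shows the reader with its head tilted toward the robot, the vial in front, and the plate left of the reader at about (250,333). The top view shows the plate at (276,338), the head's ledge and port at (362,270), the tab at (380,269), the vial at (341,359) and the pen at (428,357), all in 800x600 pixels. Next I'll work out rough positions.

```bash
cat > h.py <<'E'
import numpy as np,cv2
from scipy.spatial.transform import Rotation as R
from workcell import *
def ray(name,px,pose=None):
    """origin, unit directions (world) of pixels"""
    m=camera_model(name);K=m["mtx"];px=np.atleast_2d(np.asarray(px,float))
    q=(px-K[:2,2])/K[0,0]
    if name=="wrist":
        r=np.linalg.norm(q,axis=1);d=np.c_[q*(np.sin(r)/np.maximum(r,1e-9))[:,None],np.cos(r)]
        H=m["hand_eye"];Rt=R.from_euler("xyz",pose[1]).as_matrix()
        return Rt@H[:3,3]+pose[0],d@(Rt@H[:3,:3]).T
    d=np.c_[q,np.ones(len(q))];d/=np.linalg.norm(d,axis=1)[:,None]
    Rm=cv2.Rodrigues(m["rvec"])[0];return -Rm.T@m["tvec"],d@Rm
def onz(name,px,z,pose=None):
    o,d=ray(name,px,pose);return o+d*((z-o[2])/d[:,2])[:,None]
def tri(rays):
    A=0;b=0
    for o,d in rays:
        P=np.eye(3)-np.outer(d,d);A=A+P;b=b+P@o
    x=np.linalg.solve(A,b);return x,[np.linalg.norm((np.eye(3)-np.outer(d,d))@(x-o)) for o,d in rays]
def proj(name,X,pose):
    H=camera_model(name)["hand_eye"];Rt=R.from_euler("xyz",pose[1]).as_matrix()
    c=((np.atleast_2d(X)-pose[0])@Rt-H[:3,3])@H[:3,:3]
    K=camera_model(name)["mtx"];t=np.arctan2(np.hypot(c[:,0],c[:,1]),c[:,2]);p=np.arctan2(c[:,1],c[:,0])
    return np.c_[K[0,2]+K[0,0]*t*np.cos(p),K[1,2]+K[0,0]*t*np.sin(p)]
def look(tag):
    s=read_state();pose=(s["tool_pos"],s["tool_rot"]);im=grab_frame("wrist")
    np.savez(f"pics/{tag}.npz",im=im,p=pose[0],r=pose[1]);return im,pose
def load(tag):
    d=np.load(f"pics/{tag}.npz");return d["im"],(d["p"],d["r"])
E
python3 - <<'E'
from h import *
k=.64
print("cams",ray("top",[0,0])[0],ray("scene",[0,0])[0])
print("plate",onz("top",np.array([[276,338],[279,316],[272,360]])*k,.011))
print("port,tab,base",onz("top",np.array([[362,270],[380,269]])*k,.11),onz("top",np.array([[340,325],[392,325]])*k,.023))
print("vial pen petri cup",onz("top",np.array([[341,359],[404,338],[454,380],[445,245],[491,335]])*k,.02))
s=read_state();print(proj("wrist",[[.4,.3,.1]],(s["tool_pos"],s["tool_rot"])))
E
```

```text
cams [0.25159218 0.02734715 1.20336146] [-0.08076891 -0.4318022   0.51216948]
plate [[0.42452094 0.26861859 0.011     ]
 [0.47026442 0.26271742 0.011     ]
 [0.37956212 0.27646586 0.011     ]]
port,tab,base [[0.53673407 0.08339981 0.11      ]
 [0.53749628 0.04855352 0.11      ]] [[0.44489169 0.13558376 0.023     ]
 [0.44107725 0.02923163 0.023     ]]
vial pen petri cup [[ 0.37557946  0.13493656  0.02      ]
 [ 0.41382498  0.0056514   0.02      ]
 [ 0.32509797 -0.0917157   0.02      ]
 [ 0.60850595 -0.08855845  0.02      ]
 [ 0.41360383 -0.17254426  0.02      ]]
[[104.1426387  351.68728866]]
```

Request:
{"api": "send_rows", "payload": {
  "rows": [
    {"offset": [0,0,-0.8],"yaw": -0.94},
    {"offset": [0,0,-0.8],"yaw": -0.94},
    {"offset": [0,0,-0.8],"yaw": -0.94},
    {"offset": [-0.4,-0.9,0],"yaw": 0},
    {"offset": [-0.4,-0.9,0],"yaw": 0},
    {"offset": [-0.4,-0.9,0],"yaw": 0},
    {"offset": [-0.4,-0.9,0],"yaw": 0},
    {"offset": [-0.4,-0.9,0],"yaw": 0},
    {"offset": [-0.4,-0.9,0],"yaw": 0},
    {"offset": [-0.4,-0.9,0],"yaw": 0},
    {"offset": [-0.4,-0.9,0],"yaw": 0},
    {"offset": [-0.4,-0.9,0],"yaw": 0},
    {"offset": [-0.4,-0.9,0],"yaw": 0},
    {"offset": [-0.4,-0.9,0],"yaw": 0},
    {"offset": [-0.4,-0.9,0],"yaw": 0},
    {"offset": [-0.4,-0.9,0],"yaw": 0},
    {"offset": [-0.4,-0.9,0],"yaw": 0},
    {"offset": [0,0,0],"yaw": 0},
    {"offset": [0,0,0],"yaw": 0}
  ],
  "jaw": 0.5
}}

```text
clock: 2.05
tool_pos: [0.4734, 0.0952, 0.2881]
tool_rot: [3.141, -0.001, 3.139]
contact_force: [0.2, 0.3, -0.0]
width: 0.499
finger_force: 0.0
```

Run:
```python
from h import *
im,p=look("w1");print(p,read_state()["width"])
cv2.imwrite("pics/w1.png",cv2.resize(im[:,:,::-1],(800,600),interpolation=cv2.INTER_CUBIC))
```

```text
(array([0.47343282, 0.09524484, 0.28813405]), array([ 3.14121339e+00, -8.12285408e-04,  3.13873869e+00])) 0.5008602469939829
```

View pics/w1.png

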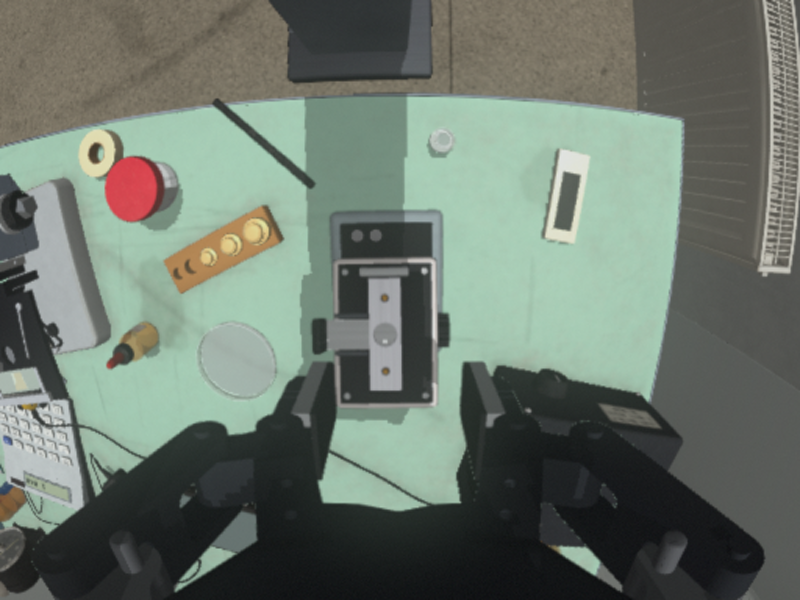

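The wrist view shows the port block at about (385,335) with its two pins at (384,297) and (385,371). The ledge is at (383,271), the black tab at (320,335) and the plate at (567,197). I'll take a second wrist view from the side for triangulation.

Request:
{"api": "send_rows", "payload": {
  "rows": [
    {"offset": [0.44,-0.88,0.2],"yaw": 0},
    {"offset": [0.44,-0.88,0.2],"yaw": 0},
    {"offset": [0.44,-0.88,0.2],"yaw": 0},
    {"offset": [0.44,-0.88,0.2],"yaw": 0},
    {"offset": [0,0,0],"yaw": 0},
    {"offset": [0,0,0],"yaw": 0}
  ]
}}

```text
clock: 2.7
tool_pos: [0.4027, -0.0444, 0.2565]
tool_rot: [3.141, 0.0, 3.14]
contact_force: [0.0, -0.2, -0.4]
width: 0.496
finger_force: 0.0
```

Run:
```python
from h import *
im,p=look("w2");print(p)
im1,p1=load("w1")
u=proj("wrist",[[.535,.08,.11]],p)[0];print(u)
def crop(im,c,w=60,h=60,s=5):
    x,y=int(c[0]-w),int(c[1]-h);return x,y,cv2.resize(im[y:y+2*h,x:x+2*w,::-1],None,fx=s,fy=s,interpolation=cv2.INTER_CUBIC)
a=crop(im1,(246,214),39,60,5);b=crop(im,u,40,60,5);print(a[:2],b[:2])
cv2.imwrite("pics/c12.png",np.hstack([a[2],b[2]]))
```

```text
(array([ 0.40271474, -0.04441702,  0.25647798]), array([3.14126160e+00, 4.11192908e-04, 3.14046774e+00]))
[347.53046628 268.52340957]
(207, 154) (307, 208)
```

View pics/c12.png

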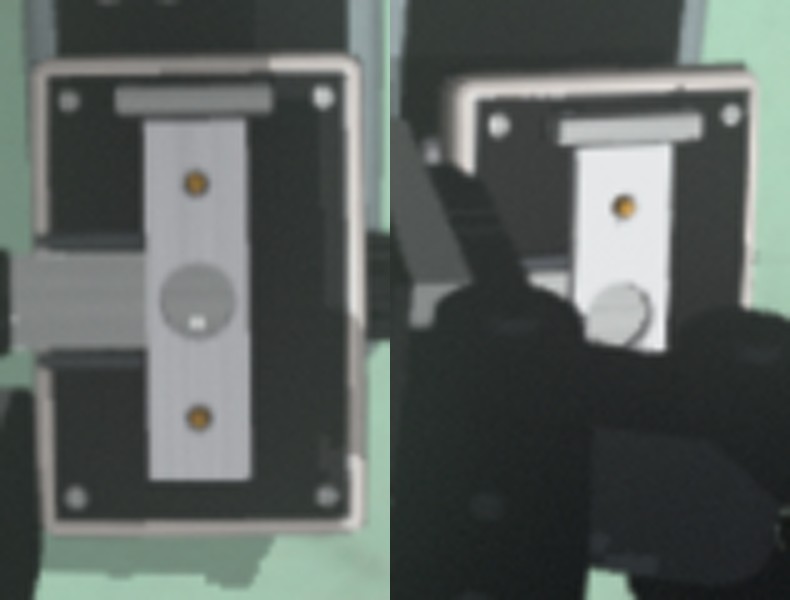

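The left crop shows the port corners, both pins and the ledge clearly. In the right crop the gripper hides the lower half of the port, so I'll move forward for a clean second view.

Request:
{"api": "send_rows", "payload": {
  "rows": [
    {"offset": [-0.8,0,0],"yaw": 0},
    {"offset": [-0.8,0,0],"yaw": 0},
    {"offset": [-0.8,0,0],"yaw": 0},
    {"offset": [-0.8,0,0],"yaw": 0},
    {"offset": [0,0,0],"yaw": 0},
    {"offset": [0,0,0],"yaw": 0}
  ]
}}

```text
clock: 3.35
tool_pos: [0.5314, -0.0433, 0.2561]
tool_rot: [3.141, -0.001, -3.139]
contact_force: [-0.5, -0.3, 0.1]
width: 0.501
finger_force: 0.0
```

Run:
```python
from h import *
im,p=look("w3");print(p)
u=proj("wrist",[[.535,.08,.11]],p)[0];print(u)
x,y=int(u[0]-70),int(u[1]-60);print(x,y)
cv2.imwrite("pics/c3.png",cv2.resize(im[y:y+120,x:x+140,::-1],None,fx=5,fy=5,interpolation=cv2.INTER_CUBIC))
```

```text
(array([ 0.53138272, -0.04331409,  0.2560991 ]), array([ 3.14111893e+00, -1.19944988e-03, -3.13945017e+00]))
[358.10915493 173.91743488]
288 113
```

View pics/c3.png

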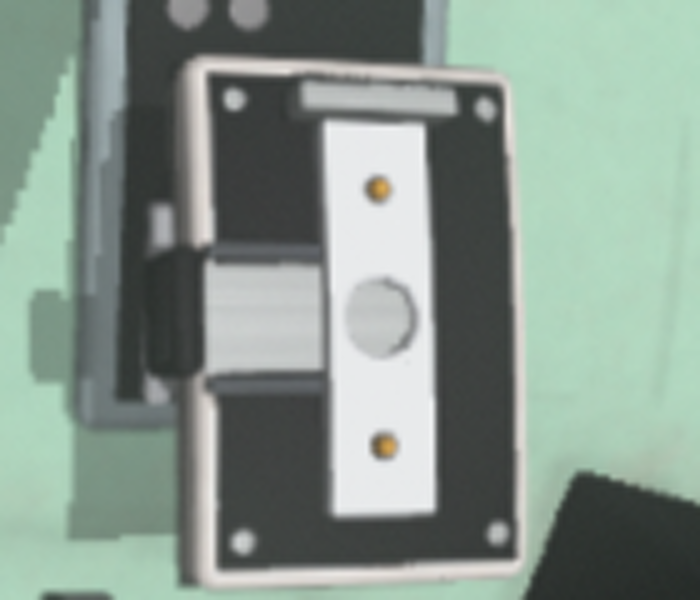

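The third view shows the block corners at (322,122), (426,122), (333,516) and (435,512), the pins at (378,188) and (384,446), and the tab at (175,312), in crop pixels. I'll triangulate from views 1 and 3 and fit the port pose.

```bash
cat > port.py <<'E'
from h import *
from scipy.optimize import least_squares
n=lambda c,x0,y0:(np.array(c,float)+.5)/5-.5+[x0,y0]
names="pinL pinU cLR cLL cUR cUL".split()
M=np.array([[-.03,0,.004],[.03,0,.004],[-.046,-.013,0],[-.046,.013,0],[.046,-.013,0],[.046,.013,0]])
U1=n([[196,184],[199,418],[145,119],[247,119],[150,479],[251,479]],207,154)
U3=n([[378,188],[384,446],[322,122],[426,122],[333,516],[435,512]],288,113)
def fit(p1,p3):
    def res(v):
        X=M@R.from_rotvec(v[3:]).as_matrix().T+v[:3]
        return np.r_[(proj("wrist",X,p1)-U1).ravel(),(proj("wrist",X,p3)-U3).ravel()]
    return least_squares(res,[.535,.08,.11,0,-.4,0])
E
python3 - <<'E'
from port import *
_,p1=load("w1");_,p3=load("w3")
# refine pins by colour centroid
for tag,U in(("w1",U1),("w3",U3)):
    im,_=load(tag);hsv=cv2.cvtColor(im,cv2.COLOR_RGB2HSV).astype(float)
    for i in(0,1):
        x,y=np.round(U[i]).astype(int);w=np.clip(hsv[y-4:y+5,x-4:x+5,1]-60,0,None)
        g=np.mgrid[y-4:y+5,x-4:x+5];print(tag,U[i],(g[1]*w).sum()/w.sum(),(g[0]*w).sum()/w.sum())
o1,d1=ray("wrist",U1,p1);o3,d3=ray("wrist",U3,p3)
T=[]
for i in range(6):
    x,e=tri([(o1,d1[i]),(o3,d3[i])]);T.append(x);print(names[i],x.round(4),np.round(e,4))
T=np.array(T);print("pin dist",np.linalg.norm(T[0]-T[1]),"len",np.linalg.norm(T[2]-T[4]),"wid",np.linalg.norm(T[4]-T[5]))
f=fit(p1,p3);Rm=R.from_rotvec(f.x[3:]).as_matrix();print("port",f.x[:3].round(4),"tilt",np.degrees(np.arcsin(Rm[2,0])),"yaw",np.degrees(np.arctan2(Rm[1,0],Rm[0,0])),"roll",np.degrees(Rm[2,1]))
print(f.fun.reshape(-1,2).round(2).tolist())
tab=f.x[:3]+Rm@[0,-.052,.0225];print("tab",tab.round(4),Rm.round(3).tolist())
np.savez("port.npz",t=f.x[:3],R=Rm)
print("tab px w3 crop",((proj("wrist",[f.x[:3]+Rm@np.array(q) for q in([.014,-.048,.0225],[-.014,-.056,.0225],[-.014,-.048,.0225],[.014,-.056,.0225])],p3)-[288,113])*5).round())
E
```

```text
w1 [245.8 190.4] 245.7559198542805 190.15482695810564
w1 [246.4 237.2] 246.24801587301587 237.13690476190476
w3 [363.2 150.2] 363.40051679586566 150.3139534883721
w3 [364.4 201.8] 364.6360052562418 201.8318002628121
pinL [0.5073 0.0853 0.1074] [0.0004 0.0004]
pinU [0.5649 0.0859 0.1245] [0. 0.]
cLR [0.4925 0.0724 0.1004] [0.0002 0.0002]
cLL [0.4914 0.0983 0.1032] [0.0003 0.0003]
cUR [0.5802 0.0733 0.1291] [0. 0.]
cUL [0.5797 0.0992 0.1297] [0.0002 0.0002]
pin dist 0.06006903932027479 len 0.09233162255238433 wid 0.02590169571234258
port [0.5363 0.0858 0.1147] tilt 16.969103853964096 yaw 0.6507025030489978 roll 6.016664674361764
[[-0.36, -0.36], [-0.27, 0.17], [0.09, 0.36], [-0.13, -0.07], [0.22, -0.36], [0.02, -0.15], [0.63, -0.09], [0.7, -0.04], [-0.19, 0.15], [-0.16, 0.46], [-0.59, -0.23], [0.03, 0.13]]
tab [0.5321 0.0316 0.1306] [[0.956, -0.043, -0.289], [0.011, 0.994, -0.113], [0.292, 0.105, 0.951]]
tab px w3 crop [[193. 374.]
 [154. 245.]
 [191. 245.]
 [157. 375.]]
```

All the sizes agree (60.1, 92.3 and 25.9 mm). Roll must be zero because the tilt axis is level, so I'll refit with that fixed. I'll also measure the plate and the tab's pixels.

Run:
```python
from port import *
im1,p1=load("w1");im3,p3=load("w3")
def rot(v):return R.from_euler("ZY",[v[3],-v[4]]).as_matrix()
def res(v):
    X=M@rot(v).T+v[:3];return np.r_[(proj("wrist",X,p1)-U1).ravel(),(proj("wrist",X,p3)-U3).ravel()]
f=least_squares(res,[.535,.08,.11,0,.4]);Rm=rot(f.x);t=f.x[:3]
print("port",t.round(4),"yaw,tilt",np.degrees(f.x[3:]),"rms px",np.sqrt(np.mean(f.fun**2)));np.savez("port.npz",t=t,R=Rm)
print("tab top",(t+Rm@[0,-.052,.0225]).round(4))
P=lambda p,o:((proj("wrist",[t+Rm@np.array(q) for q in([.014,-.048,.0225],[-.014,-.056,.0225],[-.014,-.048,.0225],[.014,-.056,.0225])],p)-o)*5).round().tolist()
print("tab w3",P(p3,[288,113]))
# plate: ivory mask in w1 and top
for tag,im,z in(("w1",im1,.011),("top",np.load("pics/top0.npy"),.011)):
    hsv=cv2.cvtColor(im,cv2.COLOR_RGB2HSV)
    c0=(567*.64,197*.64) if tag=="w1" else(276*.64,338*.64)
    x,y=map(int,c0);sub=im[y-40:y+40,x-35:x+35].astype(int)
    m=((sub[...,0]>sub[...,1]-2)&(sub.sum(2)>480)).astype(np.uint8)
    c=max(cv2.findContours(m,0,2)[0],key=cv2.contourArea)[:,0]+[x-35,y-40]
    q=onz("wrist" if tag=="w1" else "top",c.astype(float),z,p1)
    r=cv2.minAreaRect((q[:,:2]*1e3).astype(np.float32));b=cv2.boxPoints(r);e=b[1]-b[0];g=b[2]-b[1]
    L=e if np.linalg.norm(e)>np.linalg.norm(g) else g
    print(tag,"plate",np.round(r[0],1),np.round(r[1],1),"long dir deg",np.degrees(np.arctan2(L[1],L[0]))%180)
```

```text
port [0.5363 0.0857 0.1147] yaw,tilt [ 0.6725047  16.92196179] rms px 0.37688524755194674
tab top [0.5304 0.0336 0.1363]
tab w3 [[209.0, 374.0], [170.0, 242.0], [206.0, 243.0], [172.0, 374.0]]
w1 plate [460.5 265.1] [33.2 25.4] long dir deg 86.07436
top plate [426.6 268.5] [32.6 90.7] long dir deg 171.28038
```

Request:
{"api": "send_rows", "payload": {
  "rows": [
    {"offset": [-0.02,0.96,0],"yaw": 0},
    {"offset": [-0.02,0.96,0],"yaw": 0},
    {"offset": [0,0,0.8],"yaw": 0},
    {"offset": [0,0,0.8],"yaw": 0},
    {"offset": [0,0,0.6],"yaw": 0},
    {"offset": [0,0,0.4],"yaw": 0},
    {"offset": [0,0,0.3],"yaw": 0},
    {"offset": [0,0,0.3],"yaw": 0},
    {"offset": [0,0,0.25],"yaw": 0},
    {"offset": [0,0,0],"yaw": 0},
    {"offset": [0,0,0],"yaw": 0},
    {"offset": [0,0,0],"yaw": 0}
  ],
  "jaw": 0.65
}}

```text
clock: 4.6
tool_pos: [0.5333, 0.0316, 0.1194]
tool_rot: [-3.141, 0.002, 3.141]
contact_force: [0.6, 0.2, -0.0]
width: 0.349
finger_force: 0.0
```

Request:
{"api": "send_rows", "payload": {
  "rows": [
    {"offset": [0,0.03,0],"yaw": 0},
    {"offset": [0,0,0],"yaw": 0},
    {"offset": [0,0,0],"yaw": 0},
    {"offset": [0,0,0],"yaw": 0},
    {"offset": [0,0,0],"yaw": 0},
    {"offset": [0,0,0],"yaw": 0},
    {"offset": [0,0,0],"yaw": 0},
    {"offset": [0,0,0],"yaw": 0}
  ],
  "jaw": 1,
  "squeeze": 25
}}

```text
clock: 5.4
tool_pos: [0.5326, 0.0329, 0.1185]
tool_rot: [-3.142, -0.0, 3.141]
contact_force: [-0.1, 0.3, 0.2]
width: -0.001
finger_force: 0.0
```

The fingers shut without touching anything, so I need to look.

Run:
```python
from h import *
im,p=look("w4");sc=grab_frame("scene");np.save("pics/scene1.npy",sc)
a=cv2.resize(im[130:290,180:330,::-1],(400,427),interpolation=cv2.INTER_CUBIC)
b=cv2.resize(sc[120:250,190:312,::-1],(400,427),interpolation=cv2.INTER_CUBIC)
cv2.imwrite("pics/c4.png",np.hstack([a,b]))
```

```text
(no output)
```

View pics/c4.png

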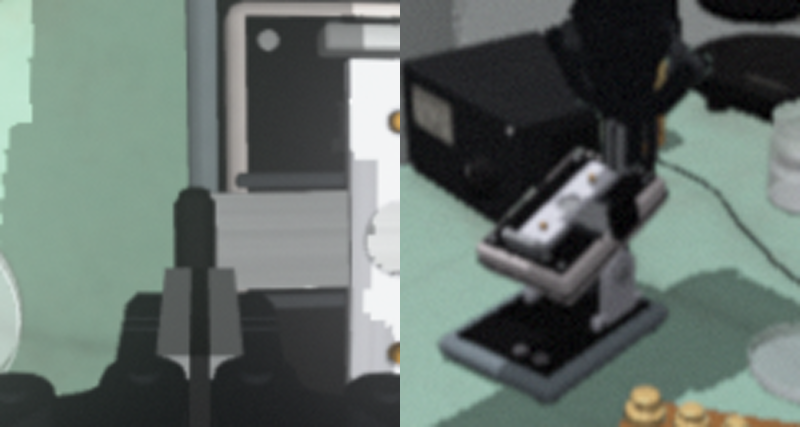

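Run:
```python
from h import *
d=np.load("port.npz");t,Rm=d["t"],d["R"];im,p=load("w4");print(p)
f=lambda u:((u-[180,130])*np.array([400/150,427/160])).round()
P=lambda L:f(proj("wrist",[t+Rm@np.array(q) for q in L],p)).tolist()
print("tab lower-end top",P([[-.014,-.056,.0225],[-.014,-.048,.0225]]),"upper end",P([[.014,-.056,.0225],[.014,-.048,.0225]]),"tab lower-end bottom",P([[-.014,-.056,-.0075],[-.014,-.048,-.0075]]))
print("pins",P([[-.03,0,.004],[.03,0,.004]]),"ledge right top",P([[-.0475,-.02,.006]]))
print("tcp,+-11mm",f(proj("wrist",[p[0],p[0]+[0,0,.019],p[0]-[.011,0,0]],p)).tolist())
```

```text
(array([0.53258509, 0.03292155, 0.11845085]), array([-3.14159263e+00, -7.27623984e-05,  3.14051456e+00]))
tab lower-end top [[178.0, 188.0], [214.0, 188.0]] upper end [[180.0, 313.0], [216.0, 312.0]] tab lower-end bottom [[182.0, 186.0], [212.0, 186.0]]
pins [[402.0, 120.0], [402.0, 355.0]] ledge right top [[324.0, 49.0]]
tcp,+-11mm [[194.0, 231.0], [194.0, 262.0], [194.0, 188.0]]
```

Run:
```python
from h import *
d=np.load("port.npz");t,Rm=d["t"],d["R"]
m=camera_model("scene")
pr=lambda X:cv2.projectPoints(np.atleast_2d(np.array(X,float)),m["rvec"],m["tvec"],m["mtx"],None)[0][:,0]
s0=np.load("pics/scene0.npy");s1=np.load("pics/scene1.npy")
g=lambda u:((u-[215,145])*8).round().tolist()
crop=lambda s:cv2.resize(s[145:220,215:265,::-1],None,fx=8,fy=8,interpolation=cv2.INTER_CUBIC)
cv2.imwrite("pics/c5.png",np.hstack([crop(s0),crop(s1)]))
w=lambda L:g(pr([t+Rm@np.array(q) for q in L]))
print("tab top",w([[.014,-.056,.0225],[-.014,-.056,.0225],[-.014,-.048,.0225]]),"bottom",w([[.014,-.056,-.0075],[-.014,-.056,-.0075]]),"pins",w([[-.03,0,.004],[.03,0,.004]]),"tcp",g(pr([[.5326,.0329,.1185],[.5326,.0329,.1375]])))
```

```text
tab top [[370.0, 250.0], [314.0, 307.0], [292.0, 299.0]] bottom [[385.0, 327.0], [331.0, 384.0]] pins [[143.0, 333.0], [262.0, 217.0]] tcp [[337.0, 327.0], [337.0, 269.0]]
```

View pics/c5.png

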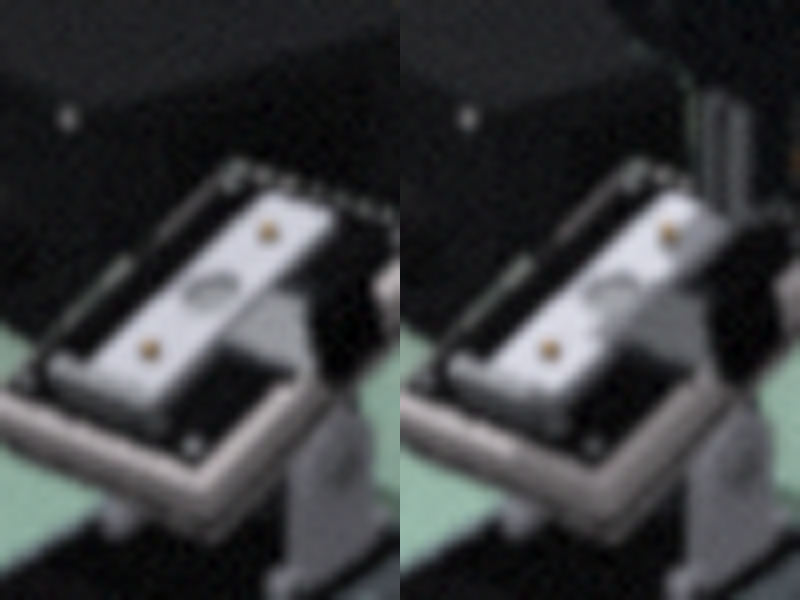

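Run:
```python
from h import *
_,p=load("w1");Rt=R.from_euler("xyz",p[1]).as_matrix()
for z in(0,-.01,-.019,-.03,-.04,-.05):
    for x in(.011,0,-.011): print(z,x,(proj("wrist",p[0]+Rt@np.array([x,.021,z]),p)/.64).round(),(proj("wrist",p[0]+Rt@np.array([x,-.021,z]),p)/.64).round())
im,_=load("w1");im4,_=load("w4")
cv2.imwrite("pics/c6.png",np.hstack([cv2.resize(im[200:320,180:330,::-1],(400,320),interpolation=2),cv2.resize(im4[190:310,180:330,::-1],(400,320),interpolation=2)]).clip(0,100)*2)
```

```text
0 0.011 [[446. 313.]] [[344. 313.]]
0 0 [[445. 338.]] [[345. 338.]]
0 -0.011 [[444. 362.]] [[346. 362.]]
-0.01 0.011 [[449. 321.]] [[342. 321.]]
-0.01 0 [[448. 347.]] [[343. 347.]]
-0.01 -0.011 [[446. 372.]] [[344. 372.]]
-0.019 0.011 [[451. 329.]] [[339. 329.]]
-0.019 0 [[450. 356.]] [[340. 356.]]
-0.019 -0.011 [[449. 382.]] [[341. 382.]]
-0.03 0.011 [[454. 340.]] [[335. 340.]]
-0.03 0 [[453. 368.]] [[337. 368.]]
-0.03 -0.011 [[452. 395.]] [[338. 395.]]
-0.04 0.011 [[458. 351.]] [[331. 351.]]
-0.04 0 [[456. 380.]] [[333. 380.]]
-0.04 -0.011 [[455. 408.]] [[335. 408.]]
-0.05 0.011 [[462. 363.]] [[327. 363.]]
-0.05 0 [[460. 394.]] [[329. 394.]]
-0.05 -0.011 [[458. 423.]] [[331. 423.]]
```

View pics/c6.png

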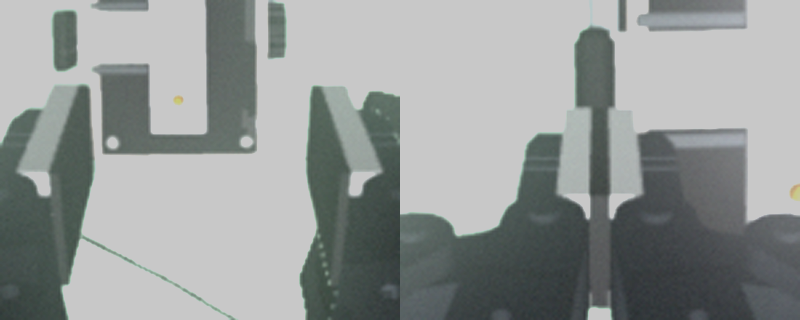

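The enhanced crop shows the shut pads with the tab beyond or below them. I'll check the port height independently with the scene and top cameras, and work out where the visible pad ends are.

Run:
```python
from h import *
from port import U1,U3
_,p1=load("w1");_,p3=load("w3");_,p4=load("w4")
sc=(np.array([[150,350],[268,232]])+.5)/8-.5+[215,145]
o,d=ray("scene",sc)
for tag,U,p in(("w1",U1,p1),("w3",U3,p3)):
    oo,dd=ray("wrist",U[:2],p)
    for i in(0,1): x,e=tri([(o,d[i]),(oo,dd[i])]);print(tag,"pin",i,x.round(4),np.round(e,4))
# top: hole/port in top ~ rays vs scene: port centre
t=np.load("pics/top0.npy");h=cv2.cvtColor(t,cv2.COLOR_RGB2HSV)
sub=t[150:215,212:256].astype(int);m=((sub.min(2)>150)&(sub.max(2)-sub.min(2)<25)).astype(np.uint8)
n,l,s,c=cv2.connectedComponentsWithStats(m);print(s[1:].tolist())
# shut finger pad lower front edge, w4 native, candidates on the plane x_tool=.011 and y=0
nat=np.array([[180+200/2.667,190+110/2.667],[180+200/2.667,190+193/2.667]])
oo,dd=ray("wrist",nat,p4)
for xt in(.011,0):
    for k in(0,1):
        s=((p4[0][0]-xt)-oo[0])/dd[k,0];q=oo+s*dd[k];print("pad front at tool x",xt,"end",k,"z rel TCP",(q[2]-p4[0][2]).round(4),"y",q[1].round(4))
```

```text
w1 pin 0 [0.5082 0.0855 0.1047] [0.0002 0.0002]
w1 pin 1 [0.5655 0.0861 0.1228] [0.0003 0.0003]
w3 pin 0 [0.5075 0.0856 0.105 ] [0.0005 0.0005]
w3 pin 1 [0.5656 0.0867 0.1225] [0.0001 0.0001]
[[0, 0, 44, 65, 1153], [29, 5, 2, 1, 2], [8, 6, 1, 1, 1], [14, 7, 22, 37, 469], [31, 39, 1, 1, 1], [9, 40, 2, 1, 2], [31, 50, 1, 1, 1]]
pad front at tool x 0.011 end 0 z rel TCP 0.0483 y 0.0342
pad front at tool x 0.011 end 1 z rel TCP 0.0788 y 0.0341
pad front at tool x 0 end 0 z rel TCP 0.0236 y 0.0342
pad front at tool x 0 end 1 z rel TCP 0.0598 y 0.0342
```

Run:
```python
from h import *
_,p4=load("w4")
a=ray("wrist",[180+200/2.667,190+110/2.667],p4)
for px in([327,222],[327,205],[340,220],[315,220]):
    b=ray("scene",(np.array(px)+.5)/8-.5+[215,145])
    x,e=tri([(a[0],a[1][0]),(b[0],b[1][0])]);print(px,(x-p4[0]).round(4),np.round(e,4))
s1=np.load("pics/scene1.npy");s0=np.load("pics/scene0.npy")
d=np.abs(s1.astype(int)-s0).sum(2)[150:200,246:268];print(d[::2])
```

```text
[327, 222] [-0.0057  0.0012  0.0368] [0.0002 0.0002]
[327, 205] [-0.0077  0.0006  0.0427] [0.001 0.001]
[340, 220] [-0.0041 -0.0001  0.0366] [0.0021 0.0021]
[315, 220] [-0.0077  0.0022  0.0384] [0.0013 0.0013]
[[ 50  60  41  56  65  52  51  54  38  30  15  30  20  14  23   5   3  16
   21   9   3   5]
 [ 10   5  27   7  14   4  11   7  12  12  16   7   5   4   4   5  14   8
    8   5   2  16]
 [  7  15   4  26  82  24   3   5   3  21  16   8   6   5   4   3  29   7
    6  19  17  21]
 [  5  12   8   3  46  83  73  77  96  77  23  15  19  31   5   2  13  11
    9   2   7  11]
 [  3   1  21   2  62 132 109 172 142  96 130 126  82  28  15   7   5   6
   22  18  12  12]
 [ 16   6  18   6  53 129 129 157 117 110 171 186 131  34  31  24   7  17
   33  14   2   7]
 [ 18   5  10   8  28 132 127 149 124 145 174 189 134  37  10  10   9   9
   27  32   3   5]
 [  9  18   3   6  34  69  92 166 135 113 174 178 121  30   5   5  12  12
   70  51   8  11]
 [ 11  20  16  15  15  21  71 177 124 120 178 186 119  32  12  13   9  23
   50  23  21  19]
 [ 19   4  21  13  12  27   5  68  11  31 136 121  78
[... 735 characters left out ...]
1  10  22   5  17  11  12  19
   18   8  19  19]
 [153 161 161 161 152 172 149  85  36  13  16  12   3  14  12   4   4  16
   19  14  14  24]
 [122 128 161 159 157 161 156 110  52  17  16   6   9   8  11   4  21  17
   19  29  31  28]
 [ 20  49  67  93 104 119 126 119  77  25  14   8   5   2   6  13  19  23
   20  38  21  22]
 [  9   3  15  32  30  21  33  14   6   4   6   8  17   9  20  31  32  23
   22  31  32  27]
 [ 16  37  97 131 144  94  44   6  17   2  23  10  16  26  31  28  32  31
   34  25  23  29]
 [ 94 133 128 106  49  11  14  21  18  18  27   9  23  27  18  30  45  27
   30  25  25  36]
 [136 113  56   5  27  17  11  24  14  12  28  21  16  20  23  22  38  31
   19  37  34  33]]
```

All three estimates (scene with wrist, the half-open pad spacing, and the shut pads) put the visible finger ends about 37-40 mm above the reported TCP. That matches the fingers shutting above the tab. I'll open, descend in small steps watching the force, and re-grip.

Request:
{"api": "send_rows", "payload": {
  "rows": [
    {"offset": [0,0,0],"yaw": 0},
    {"offset": [0,0,0],"yaw": 0},
    {"offset": [0,0,0],"yaw": 0},
    {"offset": [0,0,0],"yaw": 0},
    {"offset": [0,0,0.15],"yaw": 0},
    {"offset": [0,0,0.15],"yaw": 0},
    {"offset": [0,0,0.1],"yaw": 0},
    {"offset": [0,0,0.1],"yaw": 0},
    {"offset": [0,0,0.1],"yaw": 0},
    {"offset": [0,0,0],"yaw": 0}
  ],
  "jaw": 0.65
}}

```text
clock: 6.5
tool_pos: [0.5321, 0.033, 0.0937]
tool_rot: [3.141, -0.001, 3.141]
contact_force: [0.5, 0.5, 0.3]
width: 0.349
finger_force: 0.0
```

Request:
{"api": "send_rows", "payload": {
  "rows": [
    {"offset": [0,0,0.06],"yaw": 0},
    {"offset": [0,0,0.06],"yaw": 0},
    {"offset": [0,0,0.06],"yaw": 0},
    {"offset": [0,0,0],"yaw": 0}
  ]
}}

```text
clock: 6.9
tool_pos: [0.5323, 0.0329, 0.0869]
tool_rot: [3.142, -0.001, 3.141]
contact_force: [0.3, 0.5, -0.9]
width: 0.345
finger_force: 0.0
```

Request:
{"api": "send_rows", "payload": {
  "rows": [
    {"offset": [0,0,0.06],"yaw": 0},
    {"offset": [0,0,0.06],"yaw": 0},
    {"offset": [0,0,0],"yaw": 0}
  ]
}}

```text
clock: 7.2
tool_pos: [0.5323, 0.0329, 0.0821]
tool_rot: [3.142, -0.001, 3.141]
contact_force: [-0.1, 0.7, -1.3]
width: 0.35
finger_force: 0.0
```

Request:
{"api": "send_rows", "payload": {
  "rows": [
    {"offset": [0,0,0],"yaw": 0},
    {"offset": [0,0,0],"yaw": 0},
    {"offset": [0,0,0],"yaw": 0},
    {"offset": [0,0,0],"yaw": 0},
    {"offset": [0,0,0],"yaw": 0},
    {"offset": [0,0,0],"yaw": 0}
  ],
  "jaw": 1,
  "squeeze": 25
}}

```text
clock: 7.8
tool_pos: [0.5326, 0.0325, 0.0826]
tool_rot: [-3.141, -0.0, 3.141]
contact_force: [-0.9, -3.9, 0.8]
width: 0.085
finger_force: 29.7
```

Gripped at a 7.2 mm opening with 30 N. Now I'll draw it out to the right.

Request:
{"api": "send_rows", "payload": {
  "rows": [
    {"offset": [0,-0.1,0],"yaw": 0},
    {"offset": [0,-0.1,0],"yaw": 0},
    {"offset": [0,-0.1,0],"yaw": 0},
    {"offset": [0,-0.1,0],"yaw": 0},
    {"offset": [0,-0.1,0],"yaw": 0},
    {"offset": [0,-0.1,0],"yaw": 0},
    {"offset": [0,-0.08,0],"yaw": 0},
    {"offset": [0,0,0],"yaw": 0},
    {"offset": [0,0,0],"yaw": 0},
    {"offset": [0,0,0],"yaw": 0}
  ]
}}

```text
clock: 8.8
tool_pos: [0.5329, 0.0049, 0.0826]
tool_rot: [-3.14, 0.001, 3.141]
contact_force: [2.6, -2.4, 0.2]
width: 0.084
finger_force: 29.6
```

Request:
{"api": "send_rows", "payload": {
  "rows": [
    {"offset": [0,-0.03,0],"yaw": 0},
    {"offset": [0,0,0],"yaw": 0},
    {"offset": [0,0,0],"yaw": 0}
  ]
}}

```text
clock: 9.1
tool_pos: [0.5329, 0.0047, 0.0826]
tool_rot: [3.141, 0.001, 3.141]
contact_force: [3.3, 2.3, -0.3]
width: 0.083
finger_force: 29.6
```

The shutter is at its stop: the last 1.2 mm command gave only 0.2 mm of motion and about 5 N more force. I'll release, rise and go to look at the plate.

Request:
{"api": "send_rows", "payload": {
  "rows": [
    {"offset": [0,0.03,0],"yaw": 0},
    {"offset": [0,0,0],"yaw": 0},
    {"offset": [0,0,0],"yaw": 0},
    {"offset": [0,0,0],"yaw": 0},
    {"offset": [0,0,-0.5],"yaw": 0},
    {"offset": [0,0,-0.9],"yaw": 0},
    {"offset": [0,0,-0.9],"yaw": 0},
    {"offset": [0,0,-0.9],"yaw": 0},
    {"offset": [0.23,0.8,0],"yaw": 0},
    {"offset": [0.23,0.8,0],"yaw": 0},
    {"offset": [0.23,0.8,0],"yaw": 0},
    {"offset": [0.23,0.8,0],"yaw": 0},
    {"offset": [0.23,0.8,0],"yaw": 0},
    {"offset": [0.23,0.8,0],"yaw": 0},
    {"offset": [0.23,0.8,0],"yaw": 0},
    {"offset": [0.23,0.8,0],"yaw": 0},
    {"offset": [0,0,0],"yaw": 0.55},
    {"offset": [0,0,0],"yaw": 0.55},
    {"offset": [0,0,0],"yaw": 0},
    {"offset": [0,0,0],"yaw": 0}
  ],
  "jaw": 0.6
}}

```text
clock: 11.1
tool_pos: [0.4591, 0.2616, 0.2104]
tool_rot: [-3.141, -0.0, 2.988]
contact_force: [-0.4, -0.6, -0.1]
width: 0.403
finger_force: 0.0
```

```bash
cat > plate.py <<'E'
from h import *
def plate(im,p,guess,z=.011,tag=None):
    u=proj("wrist",guess,p)[0].astype(int);x,y=max(u[0]-60,0),max(u[1]-60,0)
    sub=im[y:y+120,x:x+120].astype(int)
    m=((sub[...,0]>sub[...,1]-2)&(sub[...,0]-sub[...,2]>4)&(sub.sum(2)>330)).astype(np.uint8)
    m=cv2.morphologyEx(m,cv2.MORPH_OPEN,np.ones((3,3)))
    c=max(cv2.findContours(m,0,2)[0],key=cv2.contourArea)[:,0]+[x,y]
    q=onz("wrist",c.astype(float),z,p);r=cv2.minAreaRect((q[:,:2]*1e3).astype(np.float32))
    b=cv2.boxPoints(r);e,g=b[1]-b[0],b[2]-b[1];L=e if np.hypot(*e)>np.hypot(*g) else g
    if tag: cv2.imwrite(f"pics/{tag}.png",cv2.resize(np.hstack([sub[...,::-1],np.repeat(m[...,None]*255,3,2)]).astype(np.uint8),None,fx=3,fy=3))
    return np.round(r[0],1),np.round(r[1],1),np.degrees(np.arctan2(L[1],L[0]))%180
E
python3 - <<'E'
from plate import *
im,p=look("w5");print(p)
print(plate(im,p,[.4266,.2685,.011],tag="m5"))
im1,p1=load("w1");print(plate(im1,p1,[.4266,.2685,.011]))
im3,p3=load("w3")
sc=grab_frame("top");np.save("pics/top1.npy",sc)
E
```

```text
(array([0.45913703, 0.26163287, 0.21036714]), array([-3.14136049e+00, -3.23430117e-04,  2.98829789e+00]))
(array([467. , 265.2]), array([32.9, 11.4]), np.float32(89.17581))
(array([468.4, 263.8]), array([ 8.3, 29.9]), np.float32(91.83841))
```

Run:
```python
from h import *
im,p=load("w5")
u=proj("wrist",[[.4266,.2685,.011],[.465,.2625,.011],[.39,.274,.011],[.4266,.30,0.]],p);print(u.round())
for a in u.astype(int): print(im[a[1]-1:a[1]+2,a[0]].tolist())
c=u[0].astype(int);print(im[c[1],c[0]-40:c[0]+41:3].tolist());print(im[c[1]-70:c[1]+71:5,c[0]+0].tolist())
```

```text
[[255. 136.]
 [255. 165.]
 [255. 107.]
 [278. 132.]]
[[104, 113, 103], [105, 113, 103], [104, 113, 103]]
[[237, 237, 222], [240, 240, 225], [240, 240, 225]]
[[240, 242, 234], [240, 242, 235], [240, 243, 235]]
[[193, 228, 208], [193, 228, 208], [194, 228, 208]]
[[189, 225, 203], [188, 224, 202], [184, 220, 196], [178, 217, 191], [178, 216, 190], [181, 217, 193], [184, 217, 194], [184, 217, 194], [181, 218, 193], [180, 217, 192], [235, 238, 225], [240, 243, 229], [107, 116, 105], [103, 112, 102], [104, 112, 102], [104, 113, 104], [105, 113, 104], [210, 215, 195], [240, 242, 228], [196, 225, 205], [192, 226, 206], [193, 227, 207], [192, 227, 206], [191, 226, 206], [193, 226, 205], [193, 226, 206], [192, 227, 207]]
[[192, 228, 209], [192, 226, 206], [193, 225, 205], [193, 225, 204], [192, 225, 205], [193, 226, 205], [190, 223, 200], [235, 238, 226], [240, 243, 234], [240, 242, 234], [240, 243, 232], [106, 113, 104], [106, 114, 105], [105, 113, 103], [105, 113, 103], [103, 111, 102], [103, 110, 100], [102, 111, 100], [100, 109, 100], [100, 109, 100], [240, 240, 225], [240, 240, 225], [190, 226, 206], [190, 225, 204], [193, 227, 207], [192, 226, 206], [191, 224, 204], [148, 180, 161], [137, 164, 147]]
```

Run:
```python
import re
s=open("plate.py").read()
s=re.sub(r"m=\(\(sub.*","m=(sub[...,1]-sub[...,0]<22).astype(np.uint8)",s)
s=s.replace("c=max(cv2.findContours(m,0,2)[0],key=cv2.contourArea)[:,0]","k=cv2.connectedComponents(m)[1];m=(k==k[u[1]-y,u[0]-x]).astype(np.uint8);c=max(cv2.findContours(m,0,1)[0],key=cv2.contourArea)[:,0]")
open("plate.py","w").write(s)
from plate import *
for tag in("w5","w1"): im,p=load(tag);print(tag,plate(im,p,[.4266,.2685,.011],tag="m"+tag),p[0],np.degrees(p[1][2]))
```

```text
w5 (array([427.1, 270.5]), array([34.9, 95.1]), np.float32(171.72223)) [0.45913703 0.26163287 0.21036714] 171.21685694870322
w1 (array([427.3, 269.2]), array([38.9, 95.9]), np.float32(172.09814)) [0.47343282 0.09524484 0.28813405] 179.83647964676427
```

The plate measures 95.1 x 34.9 mm, centred at (0.427, 0.270) with direction 171.7°. I'll move over it and descend.

Request:
{"api": "send_rows", "payload": {
  "rows": [
    {"offset": [0.826,0.09,0],"yaw": 0},
    {"offset": [0,0,0.9],"yaw": 0},
    {"offset": [0,0,0.9],"yaw": 0},
    {"offset": [0,0,0.9],"yaw": 0},
    {"offset": [0,0,0.9],"yaw": 0},
    {"offset": [0,0,0.8],"yaw": 0},
    {"offset": [0,0,0.5],"yaw": 0},
    {"offset": [0,0,0.3],"yaw": 0},
    {"offset": [0,0,0.2],"yaw": 0},
    {"offset": [0,0,0.2],"yaw": 0},
    {"offset": [0,0,0],"yaw": 0},
    {"offset": [0,0,0],"yaw": 0}
  ],
  "jaw": 0.4
}}

```text
clock: 12.4
tool_pos: [0.4278, 0.2707, -0.0128]
tool_rot: [3.141, 0.001, 2.987]
contact_force: [0.6, -0.5, -0.5]
width: 0.6
finger_force: 0.0
```

Run:
```python
from h import *
im,p=look("w6");print(p,read_state()["contact_force"])
cv2.imwrite("pics/w6.png",cv2.resize(im[100:340,100:420,::-1],(800,600),interpolation=cv2.INTER_CUBIC))
```

```text
(array([ 0.4278231 ,  0.27067684, -0.0128012 ]), array([3.14097624e+00, 1.17611553e-03, 2.98705159e+00])) [-0.10616333 -0.07759469 -0.27458903]
```

View pics/w6.png

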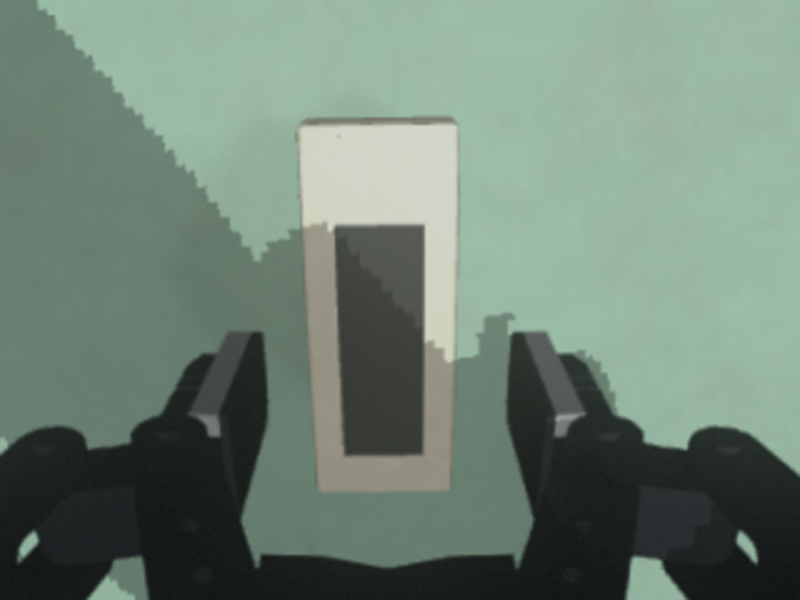

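The plate lies centred between the open fingers, with its edges at about 305 and 455 and the pads' inner faces at 265 and 510. The reported TCP is already below bench level with no contact, so the offset is real. I'll continue down gently.

Request:
{"api": "send_rows", "payload": {
  "rows": [
    {"offset": [0,0,0.15],"yaw": 0},
    {"offset": [0,0,0.15],"yaw": 0},
    {"offset": [0,0,0.1],"yaw": 0},
    {"offset": [0,0,0.05],"yaw": 0},
    {"offset": [0,0,0],"yaw": 0}
  ]
}}

```text
clock: 12.95
tool_pos: [0.4268, 0.2703, -0.032]
tool_rot: [-3.141, -0.001, 2.987]
contact_force: [-0.1, -0.2, 0.2]
width: 0.6
finger_force: 0.0
```

Request:
{"api": "send_rows", "payload": {
  "rows": [
    {"offset": [0,0,0.05],"yaw": 0},
    {"offset": [0,0,0.05],"yaw": 0},
    {"offset": [0,0,0],"yaw": 0}
  ]
}}

```text
clock: 13.25
tool_pos: [0.427, 0.2703, -0.0357]
tool_rot: [-3.141, -0.0, 2.987]
contact_force: [0.9, -0.3, -0.0]
width: 0.606
finger_force: 0.0
```

Request:
{"api": "send_rows", "payload": {
  "rows": [
    {"offset": [0,0,0.05],"yaw": 0},
    {"offset": [0,0,0],"yaw": 0}
  ]
}}

```text
clock: 13.45
tool_pos: [0.427, 0.2704, -0.0377]
tool_rot: [-3.141, -0.0, 2.987]
contact_force: [0.8, 0.6, 0.4]
width: 0.601
finger_force: 0.0
```

Request:
{"api": "send_rows", "payload": {
  "rows": [
    {"offset": [0,0,0.05],"yaw": 0},
    {"offset": [0,0,0],"yaw": 0}
  ]
}}

```text
clock: 13.65
tool_pos: [0.427, 0.2704, -0.0397]
tool_rot: [-3.141, -0.0, 2.987]
contact_force: [0.2, -0.4, -0.7]
width: 0.601
finger_force: 0.0
```

Request:
{"api": "send_rows", "payload": {
  "rows": [
    {"offset": [0,0,0.05],"yaw": 0},
    {"offset": [0,0,0],"yaw": 0}
  ]
}}

```text
clock: 13.85
tool_pos: [0.427, 0.2704, -0.0418]
tool_rot: [-3.141, -0.0, 2.987]
contact_force: [0.4, 0.3, -0.3]
width: 0.6
finger_force: 0.0
```

Request:
{"api": "send_rows", "payload": {
  "rows": [
    {"offset": [0,0,0.04],"yaw": 0},
    {"offset": [0,0,0],"yaw": 0}
  ]
}}

```text
clock: 14.05
tool_pos: [0.4272, 0.2705, -0.0421]
tool_rot: [-3.141, -0.001, 2.987]
contact_force: [-4.7, -3.7, 11.3]
width: 0.597
finger_force: 5.7
```

Request:
{"api": "send_rows", "payload": {
  "rows": [
    {"offset": [0,0,-0.12],"yaw": 0},
    {"offset": [0,0,0],"yaw": 0}
  ]
}}

```text
clock: 14.25
tool_pos: [0.4278, 0.2707, -0.0377]
tool_rot: [3.141, 0.001, 2.987]
contact_force: [0.1, 0.1, 0.5]
width: 0.6
finger_force: 0.0
```

Request:
{"api": "send_rows", "payload": {
  "rows": [
    {"offset": [0,0,0],"yaw": 0},
    {"offset": [0,0,0],"yaw": 0},
    {"offset": [0,0,0],"yaw": 0},
    {"offset": [0,0,0],"yaw": 0},
    {"offset": [0,0,0],"yaw": 0},
    {"offset": [0,0,0],"yaw": 0}
  ],
  "jaw": 1,
  "squeeze": 25
}}

```text
clock: 14.85
tool_pos: [0.4273, 0.2705, -0.0382]
tool_rot: [3.141, 0.0, 2.987]
contact_force: [-0.0, 0.3, 3.0]
width: 0.396
finger_force: 25.8
```

The plate is held (opening 33.7 mm, 26 N) with the fingertips about level with its underside, so the effective tip offset is about 38 mm. I'll lift, turn to the port's yaw and carry it over the port.

Request:
{"api": "send_rows", "payload": {
  "rows": [
    {"offset": [0,0,-0.2],"yaw": 0},
    {"offset": [0,0,-0.5],"yaw": 0},
    {"offset": [0,0,-0.8],"yaw": 0},
    {"offset": [0,0,-0.8],"yaw": 0},
    {"offset": [0,0,-0.8],"yaw": 0},
    {"offset": [0,0,-0.8],"yaw": 0},
    {"offset": [0,0,-0.8],"yaw": 0},
    {"offset": [0,0,0],"yaw": -0.6},
    {"offset": [0,0,0],"yaw": -0.6},
    {"offset": [-0.34,-0.58,0],"yaw": 0},
    {"offset": [-0.34,-0.58,0],"yaw": 0},
    {"offset": [-0.34,-0.58,0],"yaw": 0},
    {"offset": [-0.34,-0.58,0],"yaw": 0},
    {"offset": [-0.34,-0.58,0],"yaw": 0},
    {"offset": [-0.34,-0.58,0],"yaw": 0},
    {"offset": [-0.34,-0.58,0],"yaw": 0},
    {"offset": [-0.34,-0.55,0],"yaw": 0},
    {"offset": [0,0,0],"yaw": 0},
    {"offset": [0,0,0],"yaw": 0},
    {"offset": [0,0,0],"yaw": 0}
  ]
}}

```text
clock: 16.85
tool_pos: [0.5376, 0.0881, 0.1494]
tool_rot: [3.141, -0.001, -3.128]
contact_force: [-0.1, 0.1, -1.3]
width: 0.4
finger_force: 25.4
```

Run:
```python
from h import *
im,p=look("w7");sc=grab_frame("scene");np.save("pics/scene2.npy",sc);print(p,read_state()["finger_force"])
# plate lower end in wrist image: rows along the plate's middle column, with the plate's own near-end depth
d=np.load("port.npz")
z=p[0][2]+.038
print("plate lower end px (top edge, bottom edge) predicted",proj("wrist",[[p[0][0]-.0475,p[0][1],z+.011],[p[0][0]-.0475,p[0][1],z]],p))
u=proj("wrist",[[p[0][0]-.0475,p[0][1],z+.011]],p)[0].astype(int)
print([(r,im[r,u[0]].tolist()) for r in range(u[1]-12,u[1]+12)])
```

```text
(array([0.53755322, 0.08806985, 0.14935556]), array([ 3.14131412e+00, -1.00529223e-03, -3.12810571e+00])) 25.4265958070755
plate lower end px (top edge, bottom edge) predicted [[253.81025633 157.25654835]
 [253.83637572 153.47944497]]
[(145, [179, 180, 183]), (146, [179, 179, 183]), (147, [180, 180, 183]), (148, [179, 179, 184]), (149, [180, 181, 184]), (150, [181, 181, 184]), (151, [180, 181, 184]), (152, [180, 182, 185]), (153, [179, 181, 183]), (154, [168, 169, 171]), (155, [126, 126, 120]), (156, [114, 112, 102]), (157, [122, 120, 108]), (158, [137, 133, 120]), (159, [163, 159, 144]), (160, [180, 176, 159]), (161, [183, 178, 160]), (162, [183, 179, 161]), (163, [183, 179, 161]), (164, [184, 180, 162]), (165, [184, 180, 162]), (166, [185, 181, 163]), (167, [184, 181, 163]), (168, [185, 181, 162])]
```

Run:
```python
from h import *
im,p=load("w7");d=np.load("port.npz");Rm=d["R"]
for t in([.5363,.0857,.1147],[.537,.086,.1115],[.538,.086,.110]):
    X=[np.array(t)+Rm@np.array(q) for q in([-.0535,0,.006],[-.0475,0,.006],[-.046,0,0],[-.03,0,.004],[-.0475,-.02,.006],[-.0475,.02,.006])];print(proj("wrist",X,p).round(1).tolist())
print([(r,int(im[r,262].mean())) for r in range(104,156)])
hs=cv2.cvtColor(im,cv2.COLOR_RGB2HSV)[...,1].astype(int);ys,xs=np.where(hs[120:158,235:275]>120);print("pin px",(xs+235).mean() if len(xs) else None,(ys+120).mean() if len(ys) else None)
for r in(112,114,116,118): print(r,im[r,215:295].mean(1).astype(int).tolist())
```

```text
[[250.1, 127.9], [250.1, 135.6], [250.2, 139.1], [250.0, 158.9], [223.7, 135.8], [276.6, 135.8]]
[[250.6, 128.5], [250.5, 136.2], [250.6, 139.5], [250.5, 159.1], [224.5, 136.3], [276.6, 136.3]]
[[250.6, 129.7], [250.5, 137.3], [250.6, 140.6], [250.5, 160.0], [224.7, 137.4], [276.5, 137.4]]
[(104, 50), (105, 52), (106, 51), (107, 50), (108, 52), (109, 50), (110, 51), (111, 52), (112, 51), (113, 50), (114, 51), (115, 51), (116, 50), (117, 49), (118, 50), (119, 50), (120, 62), (121, 115), (122, 139), (123, 149), (124, 150), (125, 120), (126, 66), (127, 81), (128, 118), (129, 129), (130, 133), (131, 135), (132, 137), (133, 140), (134, 132), (135, 114), (136, 93), (137, 82), (138, 87), (139, 131), (140, 168), (141, 177), (142, 177), (143, 177), (144, 177), (145, 177), (146, 178), (147, 178), (148, 178), (149, 179), (150, 179), (151, 179), (152, 179), (153, 179), (154, 168), (155, 123)]
pin px None None
112 [51, 49, 50, 52, 58, 78, 102, 107, 108, 107, 108, 103, 92, 65, 51, 48, 49, 50, 48, 47, 49, 50, 65, 88, 100, 106, 107, 107, 104, 97, 74, 56, 49, 46, 49, 50, 50, 48, 50, 48, 49, 51, 50, 5
[... 421 characters left out ...]
4, 65, 65, 66, 66, 67, 68, 67, 68, 68, 68, 71, 96]
116 [51, 53, 50, 49, 49, 50, 50, 50, 49, 49, 50, 50, 49, 49, 48, 49, 49, 47, 48, 47, 48, 49, 49, 48, 48, 49, 47, 48, 46, 48, 48, 49, 49, 47, 50, 48, 48, 48, 50, 49, 50, 49, 50, 50, 48, 49, 49, 50, 49, 50, 50, 52, 52, 52, 52, 52, 57, 62, 63, 63, 64, 63, 63, 63, 64, 64, 64, 65, 66, 66, 66, 67, 67, 67, 67, 67, 68, 69, 68, 92]
118 [51, 51, 50, 50, 51, 49, 51, 49, 50, 48, 49, 50, 49, 48, 47, 49, 50, 49, 48, 48, 48, 48, 50, 49, 48, 48, 48, 48, 46, 49, 49, 48, 49, 49, 48, 48, 49, 49, 50, 49, 49, 49, 50, 49, 49, 50, 49, 50, 50, 51, 51, 51, 52, 53, 51, 53, 56, 61, 62, 64, 63, 63, 66, 65, 63, 63, 64, 65, 64, 65, 64, 66, 66, 66, 67, 68, 68, 67, 69, 93]
```

The plate's lower end sits about 0.7 mm further along x than predicted. The ledge's inner edge is at row 135.2, which matches the fit's 135.6. I'll trim x and y and descend to just above the port.

Request:
{"api": "send_rows", "payload": {
  "rows": [
    {"offset": [0.04,-0.055,0.2],"yaw": 0},
    {"offset": [0,0,0.3],"yaw": 0},
    {"offset": [0,0,0.3],"yaw": 0},
    {"offset": [0,0,0.2],"yaw": 0},
    {"offset": [0,0,0.15],"yaw": 0},
    {"offset": [0,0,0.1],"yaw": 0},
    {"offset": [0,0,0.05],"yaw": 0},
    {"offset": [0,0,0],"yaw": 0},
    {"offset": [0,0,0],"yaw": 0}
  ],
  "squeeze": 20
}}

```text
clock: 17.85
tool_pos: [0.5371, 0.0852, 0.0981]
tool_rot: [-3.142, 0.001, -3.129]
contact_force: [-0.2, 0.4, -1.2]
width: 0.399
finger_force: 25.4
```

Request:
{"api": "send_rows", "payload": {
  "rows": [
    {"offset": [0,0,0.05],"yaw": 0},
    {"offset": [0,0,0.05],"yaw": 0},
    {"offset": [0,0,0],"yaw": 0}
  ]
}}

```text
clock: 18.15
tool_pos: [0.5365, 0.0852, 0.0934]
tool_rot: [3.142, -0.0, -3.129]
contact_force: [0.2, -0.3, -0.8]
width: 0.401
finger_force: 25.4
```

Request:
{"api": "send_rows", "payload": {
  "rows": [
    {"offset": [0,0,0.04],"yaw": 0},
    {"offset": [0,0,0.04],"yaw": 0},
    {"offset": [0,0,0],"yaw": 0}
  ]
}}

```text
clock: 18.45
tool_pos: [0.5369, 0.0852, 0.0905]
tool_rot: [3.142, 0.0, -3.129]
contact_force: [-0.4, 0.1, 1.0]
width: 0.399
finger_force: 25.6
```

Request:
{"api": "send_rows", "payload": {
  "rows": [
    {"offset": [0,0,0.04],"yaw": 0},
    {"offset": [0,0,0.04],"yaw": 0},
    {"offset": [0,0,0],"yaw": 0}
  ]
}}

```text
clock: 18.75
tool_pos: [0.5367, 0.0854, 0.0878]
tool_rot: [3.142, -0.0, -3.128]
contact_force: [-4.1, -0.3, 5.5]
width: 0.403
finger_force: 26.3
```

Request:
{"api": "send_rows", "payload": {
  "rows": [
    {"offset": [0,0,0.04],"yaw": 0},
    {"offset": [0,0,0],"yaw": 0}
  ]
}}

```text
clock: 18.95
tool_pos: [0.5368, 0.0853, 0.0863]
tool_rot: [3.142, -0.0, -3.129]
contact_force: [-3.7, 0.1, 5.1]
width: 0.402
finger_force: 26.5
```

First contact came at about 0.0885, close to the prediction, and the plate is pivoting at 5-6 N. I'll continue.

Request:
{"api": "send_rows", "payload": {
  "rows": [
    {"offset": [0,0,0.04],"yaw": 0},
    {"offset": [0,0,0.04],"yaw": 0},
    {"offset": [0,0,0],"yaw": 0}
  ]
}}

```text
clock: 19.25
tool_pos: [0.5367, 0.0853, 0.083]
tool_rot: [3.142, -0.0, -3.128]
contact_force: [-3.1, 0.4, 4.5]
width: 0.402
finger_force: 26.8
```

Request:
{"api": "send_rows", "payload": {
  "rows": [
    {"offset": [0,0,0.04],"yaw": 0},
    {"offset": [0,0,0.04],"yaw": 0},
    {"offset": [0,0,0],"yaw": 0}
  ]
}}

```text
clock: 19.55
tool_pos: [0.5367, 0.0853, 0.0798]
tool_rot: [3.142, -0.0, -3.129]
contact_force: [-4.3, 0.0, 5.0]
width: 0.398
finger_force: 27.1
```

Request:
{"api": "send_rows", "payload": {
  "rows": [
    {"offset": [0,0,0.04],"yaw": 0},
    {"offset": [0,0,0],"yaw": 0}
  ]
}}

```text
clock: 19.75
tool_pos: [0.5368, 0.0853, 0.0786]
tool_rot: [3.142, -0.0, -3.128]
contact_force: [-4.6, 0.6, 7.7]
width: 0.399
finger_force: 27.5
```

Run:
```python
from h import *
im,p=look("w8");d=np.load("port.npz");Rm=d["R"]
for t in([.5363,.0857,.1147],[.5362,.086,.1115]):
    X=[np.array(t)+Rm@np.array(q) for q in([-.0535,0,.006],[-.0475,0,.006],[-.0475,0,0],[-.0475,0,.011],[-.0455,0,.011])];print(proj("wrist",X,p).round(1).tolist())
for c in(247,262): print([(r,int(im[r,c].mean())) for r in range(60,125)])
cv2.imwrite("pics/w8.png",cv2.resize(im[50:200,180:330,::-1],(600,600),interpolation=cv2.INTER_CUBIC))
```

```text
[[253.5, 138.9], [253.4, 150.2], [253.5, 151.8], [253.4, 148.7], [253.4, 152.6]]
[[254.0, 138.1], [254.0, 149.1], [254.0, 150.8], [254.0, 147.6], [254.0, 151.5]]
[(60, 152), (61, 152), (62, 152), (63, 153), (64, 153), (65, 153), (66, 153), (67, 153), (68, 153), (69, 153), (70, 153), (71, 153), (72, 153), (73, 152), (74, 152), (75, 153), (76, 153), (77, 152), (78, 153), (79, 152), (80, 148), (81, 119), (82, 109), (83, 118), (84, 121), (85, 124), (86, 127), (87, 132), (88, 134), (89, 134), (90, 134), (91, 133), (92, 132), (93, 128), (94, 93), (95, 57), (96, 54), (97, 53), (98, 53), (99, 52), (100, 52), (101, 52), (102, 51), (103, 53), (104, 61), (105, 83), (106, 105), (107, 116), (108, 116), (109, 116), (110, 117), (111, 112), (112, 98), (113, 77), (114, 56), (115, 49), (116, 51), (117, 49), (118, 50), (119, 49), (120, 48), (121, 50), (122, 49), (123, 51), (124, 49)]
[(60, 153), (61, 153), (62, 154), (63, 154), (64, 153), (65, 154), (66, 152), (67, 153), (68, 153), (69, 152), (70, 153), (71, 153), (72, 152), (73, 152), (74, 154), (75, 153), (76, 154), (77, 154), (78, 153), (79, 153), (80, 150), (81, 129), (82, 111), (83, 119), (84, 122), (85, 126), (86, 127), (87, 131), (88, 133), (89, 132), (90, 134), (91, 132), (92, 133), (93, 131), (94, 94), (95, 59), (96, 55), (97, 55), (98, 55), (99, 54), (100, 54), (101, 53), (102, 53), (103, 53), (104, 52), (105, 52), (106, 52), (107, 53), (108, 51), (109, 53), (110, 52), (111, 51), (112, 52), (113, 50), (114, 53), (115, 51), (116, 49), (117, 50), (118, 51), (119, 51), (120, 50), (121, 52), (122, 50), (123, 50), (124, 50)]
```

View pics/w8.png

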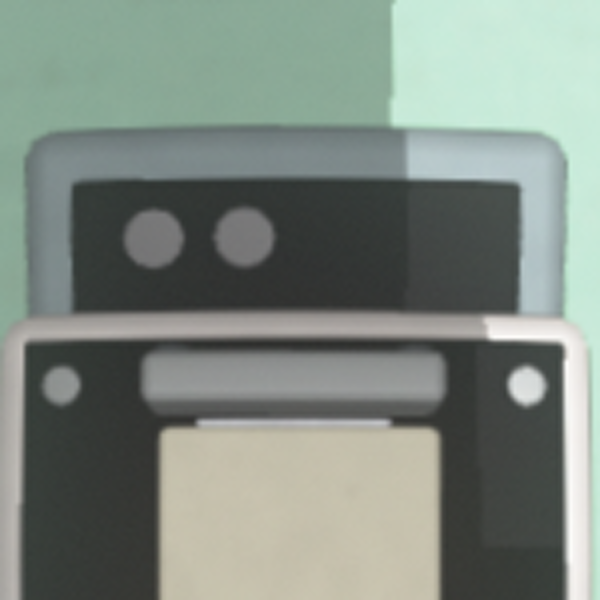

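The ledge spans 142-446 and the plate 160-440 in the crop, so the plate is centred to about 0.8 mm. Its lower end clears the ledge by roughly 4 mm, which is too much. I'll slide it 3 mm down the slope and keep pressing.

Request:
{"api": "send_rows", "payload": {
  "rows": [
    {"offset": [0.035,0,0.01],"yaw": 0},
    {"offset": [0.035,0,0.01],"yaw": 0},
    {"offset": [0,0,0],"yaw": 0}
  ]
}}

```text
clock: 20.1
tool_pos: [0.5353, 0.0851, 0.0781]
tool_rot: [-3.141, 0.003, -3.129]
contact_force: [-0.1, 0.2, 6.9]
width: 0.398
finger_force: 27.4
```

Request:
{"api": "send_rows", "payload": {
  "rows": [
    {"offset": [0,0,0.03],"yaw": 0},
    {"offset": [0,0,0],"yaw": 0}
  ]
}}

```text
clock: 20.3
tool_pos: [0.5353, 0.0851, 0.0772]
tool_rot: [-3.141, 0.003, -3.129]
contact_force: [-0.9, 0.4, 7.6]
width: 0.401
finger_force: 27.7
```

Request:
{"api": "send_rows", "payload": {
  "rows": [
    {"offset": [0,0,0.03],"yaw": 0},
    {"offset": [0,0,0],"yaw": 0}
  ]
}}

```text
clock: 20.5
tool_pos: [0.5353, 0.0851, 0.0767]
tool_rot: [-3.141, 0.002, -3.129]
contact_force: [-4.0, -0.0, 12.5]
width: 0.404
finger_force: 28.3
```

```bash
cat > chk.py <<'E'
from h import *
from scipy.optimize import least_squares
d=np.load("port.npz");Rm=d["R"]
def edges(prof,r0,thr):
    g=np.diff(prof.astype(float));out=[]
    for i in range(2,len(g)-2):
        if abs(g[i])>thr and abs(g[i])==abs(g[i-2:i+3]).max():
            w=abs(g[i-2:i+3]);out.append((round(r0+i+.5+((np.arange(-2,3)*w).sum()/w.sum()),2),int(g[i])))
    return out
def prof(tag,X0,X1,a=None):
    im,p=load(tag) if a is None else a
    u,v=proj("wrist",[X0,X1],p);n=int(abs(v[1]-u[1]));r=np.arange(min(u[1],v[1])//1,max(u[1],v[1])//1)
    c=np.interp(r,*( ([u[1],v[1]],[u[0],v[0]]) if u[1]<v[1] else ([v[1],u[1]],[v[0],u[0]])))
    return np.c_[c,r],np.mean([cv2.remap(im.mean(2).astype(np.float32),(c+k).astype(np.float32),r.astype(np.float32),1).ravel() for k in(-3,0,3)],0)
E
python3 - <<'E'
from chk import *
im,p=load("w5");c=np.array([.4271,.2705,.011]);a=np.radians(171.6);e=np.array([np.cos(a),np.sin(a),0])
px,pr=prof("w5",c+e*.055,c-e*.055)
for r,g in edges(pr,px[0,1],12):
    col=np.interp(r,px[:,1],px[:,0]);q=onz("wrist",[[col,r]],.011,p)[0];print("flat: row",r,g,"along(-=upper)",((q-c)@e*1e3).round(1))
im,p=look("w9");print(p[0]);t=np.array([.5363,.0853,.1147])
px,pr=prof("w9",t+Rm@[-.062,0,.006],t+Rm@[.05,0,.011],(im,p))
print(edges(pr,px[0,1],8))
ref=[-.0535,-.0475];print("ledge pred",proj("wrist",[t+Rm@[x,0,.006] for x in ref],p).round(1).tolist(),"plate top x=-47.5,..",proj("wrist",[t+Rm@np.array([x,0,.011]) for x in(-.0475,.0475)],p).round(1).tolist())
E
```

```text
flat: row 99.4 23 along(-=upper) 46.8
flat: row 117.02 -61 along(-=upper) 24.2
flat: row 162.79 60 along(-=upper) -35.3
flat: row 171.98 -20 along(-=upper) -47.6
[0.53526571 0.08514013 0.07670162]
[(np.float64(130.43), 40), (np.float64(136.93), -60), (np.float64(140.67), 46), (np.float64(153.29), -27), (np.float64(156.81), 38), (np.float64(201.64), -50), (np.float64(316.5), 68), (np.float64(326.43), -80)]
ledge pred [[253.0, 142.4], [253.0, 153.8]] plate top x=-47.5,.. [[252.9, 152.5], [252.8, 333.1]]
```

```bash
cat >> chk.py <<'E'
def platefit(p,rows,t,xs=(-.0475,-.02475,.0351)):
    def f(v):
        x,z,b=v;X=[t+Rm@np.array([x+s*np.cos(b)-.011*np.sin(b),0,z+s*np.sin(b)+.011*np.cos(b)]) for s in xs]
        return proj("wrist",X,p)[:,1]-rows
    s=least_squares(f,[0,.002,0]);return s.x[:2]*1e3,np.degrees(s.x[2]),np.abs(s.fun).max()
E
python3 - <<'E'
from chk import *
im,p=load("w9")
for t in([.5363,.0853,.1147],[.5362,.0853,.1115]):
    t=np.array(t);print(t,platefit(p,np.array([156.81,201.64,316.5]),t), "ledge err",proj("wrist",[t+Rm@[-.0475,0,.006]],p)[0,1]-153.3)
    for b in(0,.05): # fixed flush angle / height, x only
        for z in(0,.002): print(b,z,[(proj("wrist",[t+Rm@np.array([x+s,0,z+s*b+.011]) for s in(-.0475,-.02475,.0351)],p)[:,1]-[156.81,201.64,316.5]).round(1).tolist() for x in(.001,.003)])
E
```

```text
[0.5363 0.0853 0.1147] (array([ 2.33463941, -0.33793737]), np.float64(3.290451619223022), np.float64(3.808509063674137e-12)) ledge err 0.5484996594397842
0 0 [[-2.3, -1.4, -2.3], [1.7, 2.6, 1.1]]
0 0.002 [[-2.9, -1.3, -0.9], [1.2, 2.8, 2.6]]
0.05 0 [[-1.7, -1.5, -1.0], [2.2, 2.5, 2.4]]
0.05 0.002 [[-2.2, -1.4, 0.5], [1.7, 2.7, 3.9]]
[0.5362 0.0853 0.1115] (array([3.36172168, 2.69440104]), np.float64(3.2904511826741873), np.float64(1.2221335055073723e-12)) ledge err -0.6099964114154375
0 0 [[-3.5, -3.6, -6.2], [0.4, 0.4, -2.9]]
0 0.002 [[-4.1, -3.5, -4.8], [-0.1, 0.5, -1.4]]
0.05 0 [[-2.9, -3.6, -5.0], [0.9, 0.3, -1.6]]
0.05 0.002 [[-3.4, -3.5, -3.6], [0.5, 0.4, -0.1]]
```

By this fit the plate is near flush, at x of about +2.5 mm. I'll slide it another bit toward the ledge and press to about 20 N.

Request:
{"api": "send_rows", "payload": {
  "rows": [
    {"offset": [0.03,0,0.01],"yaw": 0},
    {"offset": [0.03,0,0.01],"yaw": 0},
    {"offset": [0,0,0],"yaw": 0},
    {"offset": [0,0,0],"yaw": 0}
  ]
}}

```text
clock: 20.95
tool_pos: [0.5346, 0.0851, 0.0764]
tool_rot: [-3.141, 0.007, -3.129]
contact_force: [0.4, 1.0, 10.7]
width: 0.401
finger_force: 28.1
```

```bash
cat > now.py <<'E'
from chk import *
import sys
im,p=look(sys.argv[1]);t=np.array([.5363,.0853,.1138]);s=read_state();print(p[0].round(4),s["contact_force"].round(1),s["finger_force"])
px,pr=prof("",t+Rm@[-.062,0,.006],t+Rm@[.05,0,.011],(im,p))
e=edges(pr,px[0,1],8);print([(float(a),b) for a,b in e])
r=[a for a,b in e];k=[a for a,b in e if b<-18 and 148<a<158 or False]
lo=[a for a,b in e if b>25 and 148<a<175][0];w=[a for a,b in e if b<-40 and 180<a<230][0];h=[a for a,b in e if b>40 and 290<a<322][0]
print(platefit(p,np.array([lo,w,h]),t),"ledge err",proj("wrist",[t+Rm@[-.0475,0,.006]],p)[0,1],k)
E
python3 now.py w10
```

```text
[0.5346 0.0851 0.0764] [ 1.1  0.1 10. ] 28.05900067090988
[(131.81, 43), (138.31, -54), (142.78, 48), (156.94, 37), (201.69, -47), (316.5, 68), (326.45, -81)]
(array([1.75612073, 0.39728622]), np.float64(3.6951617001423487), np.float64(1.1368683772161603e-13)) ledge err 155.27834580539025 []
```

Run:
```python
from chk import *
t=np.array([.5363,.0853,.1138])
for tag,dz in(("w7",.0727),("w8",.002)):
    im,p=load(tag);n=Rm[:,0] if tag=="w8" else np.array([1,.01,0.])
    c=np.array([p[0][0]+.0007,p[0][1],p[0][2]+.049])
    px,pr=prof("",c-n*.056,c+n*.05,(im,p));e=edges(pr,px[0,1],8);print(tag,[(float(a),b) for a,b in e])
    lo=[a for a,b in e if b>5 and 148<a<175][0];w=[a for a,b in e if b<-35 and 180<a<230][0];h=[a for a,b in e if b>35 and 280<a<322][0]
    print(lo,w,h,platefit(p,np.array([lo,w,h]),t))
im,p=load("w7")
print("true horizontal pred",proj("wrist",[[p[0][0]+.0007+s,p[0][1],p[0][2]+.049] for s in(-.0475,-.02475,.0351)],p)[:,1])
```

```text
w7 [(154.65, -44), (158.4, 25), (205.4, -54), (307.36, 50), (322.71, 11)]
158.4 205.4 307.36 (array([23.58778005, 67.82357299]), np.float64(-14.760610874193786), np.float64(5.684341886080802e-14))
w8 [(149.17, -28), (154.33, 70), (156.91, 10), (201.43, -58), (315.65, 70), (326.4, -79)]
154.33 201.43 315.65 (array([3.40562803, 4.66292123]), np.float64(-2.602370213818944), np.float64(1.7053025658242404e-13))
true horizontal pred [158.78304812 206.41881994 307.36309458]
```

The same fit on the known-horizontal plate reads 2.2° too high, so the plate is flush to about 1°. Now a firmer press, with stiffness as the check.

Request:
{"api": "send_rows", "payload": {
  "rows": [
    {"offset": [0.01,0,0.02],"yaw": 0},
    {"offset": [0.01,0,0.02],"yaw": 0},
    {"offset": [0,0,0],"yaw": 0},
    {"offset": [0,0,0],"yaw": 0}
  ],
  "squeeze": 30
}}

```text
clock: 21.4
tool_pos: [0.5347, 0.085, 0.0764]
tool_rot: [-3.141, 0.008, -3.129]
contact_force: [-0.7, 0.2, 17.6]
width: 0.397
finger_force: 29.6
```

Request:
{"api": "send_rows", "payload": {
  "rows": [
    {"offset": [0,0,0.03],"yaw": 0},
    {"offset": [0,0,0],"yaw": 0},
    {"offset": [0,0,0],"yaw": 0},
    {"offset": [0,0,0],"yaw": 0}
  ]
}}

```text
clock: 21.8
tool_pos: [0.5346, 0.085, 0.0764]
tool_rot: [-3.141, 0.008, -3.129]
contact_force: [-6.4, 0.1, 25.3]
width: 0.399
finger_force: 30.4
```

```bash
python3 now.py w11
python3 - <<'E'
from chk import *
im,p=load("w11");t=np.array([.5363,.0853,.1138]);u=proj("wrist",[t+Rm@[-.0475,0,.006]],p)[0]
print([(r,int(im[r,int(u[0])].mean())) for r in range(136,162)])
for r in(150,170,190): print(r,"plate cols",edges(im[r,200:310].mean(1),200,25)[:6])
print("ledge cols",edges(im[148,200:310].mean(1),200,15))
# shutter tab location in the scene view (open: 80 mm right)
print(proj("wrist",[t+Rm@np.array(q) for q in([-.014,-.084,.0225],[-.014,-.076,.0225])],p).round(1),edges(im[int(proj("wrist",[t+Rm@[-.010,-.08,.0225]],p)[0,1]),90:230].mean(1),90,12))
E
```

```text
[0.5346 0.085  0.0764] [-5.3 -0.1 25.8] 30.41561722755432
[(131.66, 42), (137.96, -56), (142.74, 45), (156.99, 38), (201.6, -51), (316.5, 68), (326.45, -81)]
(array([1.80266797, 0.22973657]), np.float64(4.148964709334971), np.float64(5.684341886080802e-14)) ledge err 155.2244918156993 []
[(136, 174), (137, 174), (138, 118), (139, 65), (140, 54), (141, 53), (142, 70), (143, 114), (144, 134), (145, 142), (146, 146), (147, 149), (148, 150), (149, 152), (150, 153), (151, 154), (152, 155), (153, 148), (154, 135), (155, 115), (156, 105), (157, 140), (158, 177), (159, 183), (160, 184), (161, 185)]
150 plate cols [(np.float64(215.04), 40), (np.float64(291.31), -35)]
170 plate cols [(np.float64(219.55), 75), (np.float64(289.26), -63)]
190 plate cols [(np.float64(219.52), 75), (np.float64(289.25), -65)]
ledge cols [(np.float64(215.03), 38), (np.float64(291.34), -34)]
[[ 89.5 220. ]
 [102.4 220.5]] [(np.float64(123.36), 60), (np.float64(220.02), 15)]
```

The readings before hand-in:
- **Contact:** solid, 25 N press and 30 N grip.
- **Plate position:** x about +1.8 mm, 0.6 mm off the middle line, flush within about 1-2° by the corrected fit.
- **Shutter:** at its stop.

Handing in.

```bash
python3 -c "
from workcell import *
print(close_job());s=read_state();print(s['clock'],s['contact_force'],s['finger_force'])"
```

```text
the job is handed in; nothing more can be done
None
the job is handed in; nothing more can be done
```

I drew the shutter fully open and seated the plate on the port, then handed the job in holding it with about 25 N of push and 30 N of grip; I saw no verdict, and flushness (about 1–2°) and pin travel were inferred from the camera fit and the solid contact.

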